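# Put the balance check weights back in their case

### The job

The balance check is finished: put the three knob-topped check weights and the tweezers back in the open wooden weight case, each weight standing upright in the round socket made for its size and the tweezers lying flat in the long groove. Set the check weights down gently: do not drop them or let one fall over. The steel weight with the hook, the waisted steel hose ferrule and the long spatula do not belong to the set: leave them where they are on the bench.

Things in the scene. Friction and masses are not known exactly. Their poses are not given: they have to be found in the camera images.
- weight_case: Fixed wooden block, x 145, y 215, top z 26 mm; origin: centre of underside, z up; any yaw. Round sockets at x +34.5, floors z 16: large 49 wide at y +66, medium 37 at y 0, small 27 at y -64. Tweezers groove centred at x -42.5, y 0: 140 along y, 32 wide, floor z 20; at its middle a finger notch of equal depth, 44 wide in y, from the front face (x -72.5, open) to x -8, for fingers closing in x.
- weight_large: Large check weight (0.5 kg), polished steel: plain cylinder 38 mm in diameter from z = 0 to 47 mm (2 mm foot chamfer), above it a neck and a knob 23 mm in diameter, 64 mm high over all. Origin at the centre of its underside, z up along its axis; round, so its yaw means nothing. Stands upright on the bench (z = 0) at the start.
- weight_medium: Medium check weight (0.2 kg), polished steel: plain cylinder 27 mm in diameter from z = 0 to 35 mm (2 mm foot chamfer), above it a neck and a knob 17 mm in diameter, 48 mm high over all. Origin at the centre of its underside, z up along its axis; round, so its yaw means nothing. Stands upright on the bench (z = 0) at the start.
- weight_small: Small check weight (50 g), polished steel: plain cylinder 17 mm in diameter from z = 0 to 21 mm (2 mm foot chamfer), above it a neck and a knob 11.5 mm in diameter, 31 mm high over all. Origin at the centre of its underside, z up along its axis; round, so its yaw means nothing. Stands upright on the bench (z = 0) at the start.
- tweezers: Steel tweezers lying on the bench, 122 mm long (their y), 14 mm wide (x) at the middle and 9 mm high, about 20 g; grip them at the middle across x. Origin at the centre of the underside, z up. Either end may point either way in the groove.
- hooked_weight: Does not belong to the set, stays where it is: steel cylinder 28 mm in diameter and 36 mm high with a wire hook on top instead of a knob, 62 mm high over all. Origin at the centre of its underside, z up. Stands on the bench among the check weights.
- ferrule_sleeve: Does not belong to the set, stays where it is: stainless hose ferrule, a waisted hollow sleeve 19 mm in diameter and 45 mm high, no knob. Origin at the centre of its underside, z up. Stands on the bench among the check weights.
- spatula: Does not belong to the set, stays where it is: thin steel laboratory spatula lying on the bench, 223 mm long (its y), 11 mm wide, 6 mm high; much longer than the tweezers and too long for the groove. Origin at the centre of its underside, z up. (Behind the weights' area, beyond x = 0.61 m, stands a fixed heater 0.24 m high: pass it high or keep in front.)
Not all that is in view belongs to the job. What is shaped like the tweezers but orange is not meant. What is shaped like the weight_medium but pink is not meant.

How it is judged:
At the end, for the whole second after the job is handed in: Each check weight stands upright on its own socket's floor (3 mm in height, 8 mm in x and y, 0.1 rad), the tweezers lie flat on the groove's floor (2.5 mm in height, 12 mm in x and y, 0.25 rad in yaw), all released and at rest; the other three things lie within 30 mm of their starts (x of weight_large in the frame of weight_case between 0.0265 and 0.0425 m and y of weight_large in the frame of weight_case between 0.058 and 0.074 m and z of each of weight_large, weight_medium, weight_small in the frame of weight_case below 0.019 m and angle between each of weight_large, weight_medium, weight_small's own z axis and vertical below 0.1 rad and linear speed of each of weight_large, weight_medium, weight_small, tweezers below 0.02 m/s and angular speed of each of weight_large, weight_medium, weight_small, tweezers below 0.2 rad/s and x of weight_medium in the frame of weight_case between 0.0265 and 0.0425 m and y of weight_medium in the frame of weight_case between -0.008 and 0.008 m and x of weight_small in the frame of weight_case between 0.0265 and 0.0425 m and y of weight_small in the frame of weight_case between -0.072 and -0.056 m and x of tweezers in the frame of weight_case between -0.0545 and -0.0305 m and y of tweezers in the frame of weight_case between -0.012 and 0.012 m and z of tweezers in the frame of weight_case below 0.0225 m and angle between the y axis of tweezers and the y axis of weight_case, either way round below 0.25 rad and angle between tweezers's own z axis and vertical below 0.08 rad and distance of each of hooked_weight, ferrule_sleeve, spatula from where it was at the start of the episode below 0.03 m); the robot touches nothing.
It fails at once if a check weight falls over (angle between any of weight_large, weight_medium, weight_small's own z axis and vertical above 0.8 rad).
It fails at once if a check weight is let go and falls freely (by more than about 15 mm) ((contact force between the fingers and weight_large below 0.05 N and linear speed of weight_large above 0.55 m/s) or (contact force between the fingers and weight_medium below 0.05 N and linear speed of weight_medium above 0.55 m/s) or (contact force between the fingers and weight_small below 0.05 N and linear speed of weight_small above 0.55 m/s)).
It fails at once if the hooked weight is shifted by more than 3 cm (distance of hooked_weight from where it was at the start of the episode above 0.03 m).
It fails at once if the hose ferrule is shifted by more than 3 cm (distance of ferrule_sleeve from where it was at the start of the episode above 0.03 m).
It fails at once if the spatula is shifted by more than 3 cm (distance of spatula from where it was at the start of the episode above 0.03 m).
It also fails if it takes over 120 s, if anything falls off the work surface, if the arm or the gripper's body presses on something with over 40 N, if the wrist force passes 120 N, or if a joint passes its speed limit or range.

### The arm

A 6-joint arm with a two-finger parallel gripper is mounted at the origin on a cart in front of the work surface, level with it; the furniture and walls round the work are solid. World frame = base frame: x ahead of the robot, y to its left, z up, the work surface at z = 0. Lengths are in m, angles in rad, forces in N, time in s.
With the tool pointing down it reaches from about 0.375 to 0.9 m from the base axis. Payload 3.1 kg.
Tool frame: the origin (TCP) lies midway between the tips of the shut fingers; the grasp point (between the pads) lies robot.grip_point_offset behind it (robot.grip_point_offset is the distance from the TCP to the grasp point, in m); z points along the fingers, y is the line along which they close (so a half turn about z gives the same grasp; the last joint's range is limited). The gripper opens to 85 mm and grips with 20 to 120 N. Pads are 22 mm wide; open, the fingers measure 114 mm over their backs; the gripper's body (76 mm by 85 mm) begins 54 mm behind the grasp point. The pads swing forward as they close: fully open they stand 13 mm farther back than shut.
Start: joints at [1.071, 0.527, 1.433, -0, 1.181, -0.178], TCP at [0.198, 0.593, 0.231] pointing down, gripper open.
Joint ranges: [-3.08, 3.08], [-0.75, 2.2], [0.22, 2.44], [-1.43, 4.57], [0, 2.65], [-2.85, 2.85]. Speed limits (rad/s): [2.79, 2.79, 3.14, 3.14, 3.14, 3.14].

### API

Orientations are given as a rotation vector (axis times angle).
In Python, from rig import robot gives the robot as it stands. Calls block until the motion is done:
- robot.move_to(position, orientation): joint-space move of the TCP to a pose.
- robot.movel(position, attitude=None, speed=0.15): straight line of the TCP; attitude=None keeps the orientation; speed is the mean speed in m/s.
- robot.goto_joints(angles): joint-space move.
- robot.open() and robot.clamp(effort=None): open the fingers fully, or close them until they stop; effort is the grip in N (None keeps the last).
- robot.wait(seconds).
- robot.ik(position, orientation): joint angles nearest the present ones, or None.
- robot.observe(): the state.
- robot.capture(name): name is "scene" or "side" or "wrist"; returns a dict with "color" (480x640x3 uint8, blue, green, red), "intrinsics" (3x3 intrinsics, pixels), "k1" (the pictures are not rectified: a ray, as slopes to the right and down, at radius r is drawn at 1 + k1 r^2 times it, then the intrinsics apply), "R" (3x3) and "t" (3): a world point X has camera coordinates R X + t. Camera axes: x right, y down, z forward; pixel columns grow to the right and rows downward; lengths in m; the calibration is good to about 2 mm. A picture is of the moment at which its call begins. There is no depth.
A pose or a line that the arm cannot do raises robot.PlanningError and nothing moves.
- robot.finish_job(): hands the job in; it is judged then, once.
Trained networks look in the newest picture that a camera, given by its name, has taken for a name from the list of things; names that differ only in an ending like _2 or _b are one class to them, and where a whole thing is asked for, a point or a joint stands for the part that bears it (a point fixed in the world has none). Each returns a list of dicts, best first, with "conf" (0 to 1); they miss things now and then, are a little off and sometimes report something else, mostly with a low value. They report only what shows in the picture. A call takes as long as a camera call. They do not tell look-alikes from the thing itself.
- robot.outline_of(name, camera): "pixels" (480x640 bool, what is visible of it) and "position" ([column, row] in pixels, amid what is visible of it).
The state is a dict: "time_s": time; "joint_pos": joint angles; "joint_velocities": joint speeds; "joint_efforts": joint torques, N m; "eef_pos": TCP position; "orientation": TCP orientation; "wrist_force": force on the tool from outside, world axes, zero at the start; "torque": the same for the moment, N m; "width": opening from 0.0 (shut) to 1.0 (fully open); "grip_force": force on a finger pad.
Only numpy, scipy, OpenCV 4.12 (cv2) and the standard library are available. Lean on these libraries where they do the work, as an engineer would, in place of code of your own. Each camera call takes 0.05 s, during which the arm holds its last target. There are 200 camera calls.

## Working session

There is one attempt and no reset: what is moved stays moved. The work goes in short steps, each a Python script; the robot and the scene stay as the last script left them, time stands still between calls to the robot, and variables do not carry over. Pictures are saved under pics/ and viewed, at most 14 in all, crops included, and the job is handed in when it is done.

```bash
mkdir -p pics; ls; cat > h.py <<'E'
import numpy as np, cv2
from rig import robot
def ray(c,u,v):
    K=np.array(c["intrinsics"]);k1=c["k1"]
    d=np.array([(u-K[0,2])/K[0,0],(v-K[1,2])/K[1,1]]);s=d.copy()
    for _ in range(30): s=d/(1+k1*(s@s))
    R=np.array(c["R"]);t=np.array(c["t"])
    return -R.T@t, R.T@np.array([s[0],s[1],1])
def at_z(c,u,v,z):
    o,d=ray(c,u,v); return o+d*(z-o[2])/d[2]
def proj(c,X):
    K=np.array(c["intrinsics"]);p=np.array(c["R"])@np.array(X)+np.array(c["t"]);s=p[:2]/p[2]
    s=s*(1+c["k1"]*(s@s)); return K[:2,:2]@s+K[:2,2]
E
python3 - <<'E'
from h import *
print(robot.grip_point_offset, robot.observe())
for n in ["scene","side"]:
    c=robot.capture(n); cv2.imwrite(f"pics/{n}0.png",c["color"])
    print(n, -np.array(c["R"]).T@c["t"])
    for k in "weight_case weight_large weight_medium weight_small tweezers hooked_weight ferrule_sleeve spatula".split():
        for o in robot.outline_of(k,n):
            ys,xs=np.nonzero(o["pixels"]); u,v=o["position"]
            print(k,round(o["conf"],2),np.round(o["position"]),(xs.min(),ys.min(),xs.max(),ys.max()) if len(xs) else None,np.round(at_z(c,u,v,.02),3)[:2])
E
```

```text
pics
0.0187 {'time_s': 0.0, 'joint_pos': array([ 1.07051438e+00,  5.28459731e-01,  1.43390568e+00,  2.69837193e-06,
        1.18139298e+00, -1.78484861e-01]), 'joint_velocities': array([-6.63260352e-04, -6.79674856e-05,  3.45512712e-04, -1.00277243e-03,
        3.74212370e-05,  9.60204324e-04]), 'joint_efforts': array([ 2.18005291e-03, -4.42355239e+01, -1.78026295e+01, -4.77979017e-05,
        8.31502606e-03, -3.99999500e-08]), 'eef_pos': array([0.19728353, 0.59229242, 0.2303365 ]), 'orientation': array([-0.50318495, -3.10029913,  0.00320584]), 'wrist_force': array([ 0.09732637, -0.52576561,  0.49964539]), 'torque': array([-0.06801534, -0.02631712, -0.05274894]), 'grip_force': 0.0, 'width': 1.0005774556982163}
scene [-0.1618835  -1.04122711  1.03980046]
weight_case 0.66 [275. 152.] (np.int64(239), np.int64(127), np.int64(307), np.int64(181)) [0.553 0.241]
weight_large 0.54 [327. 212.] (np.int64(320), np.int64(201), np.int64(335), np.int64(226)) [ 0.526 -0.07 ]
weight_medium 0.72 [322. 277.] (np.int64(318), np.int64(265), np.int64(330), np.int64(283)) [ 0.382 -0.259]
weight_medium 0.4
[... 911 characters left out ...]
), np.int64(213), np.int64(326), np.int64(239)) [ 0.522 -0.086]
weight_medium 0.53 [337. 256.] (np.int64(331), np.int64(247), np.int64(343), np.int64(268)) [ 0.517 -0.201]
weight_medium 0.52 [292. 282.] (np.int64(287), np.int64(273), np.int64(299), np.int64(295)) [ 0.389 -0.25 ]
tweezers 0.6 [376. 369.] (np.int64(348), np.int64(363), np.int64(411), np.int64(372)) [ 0.443 -0.536]
hooked_weight 0.65 [310. 264.] (np.int64(306), np.int64(255), np.int64(318), np.int64(275)) [ 0.448 -0.205]
ferrule_sleeve 0.51 [293. 241.] (np.int64(291), np.int64(231), np.int64(298), np.int64(249)) [ 0.446 -0.11 ]
spatula 0.65 [349. 298.] (np.int64(292), np.int64(286), np.int64(383), np.int64(315)) [ 0.481 -0.341]
```

```bash
python3 - <<'E'
import cv2
a=cv2.imread("pics/scene0.png")[110:360,220:470]
cv2.imwrite("pics/crop_s.png",cv2.resize(a,(600,600),interpolation=cv2.INTER_CUBIC))
E
```

```text
(no output)
```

View pics/crop_s.png

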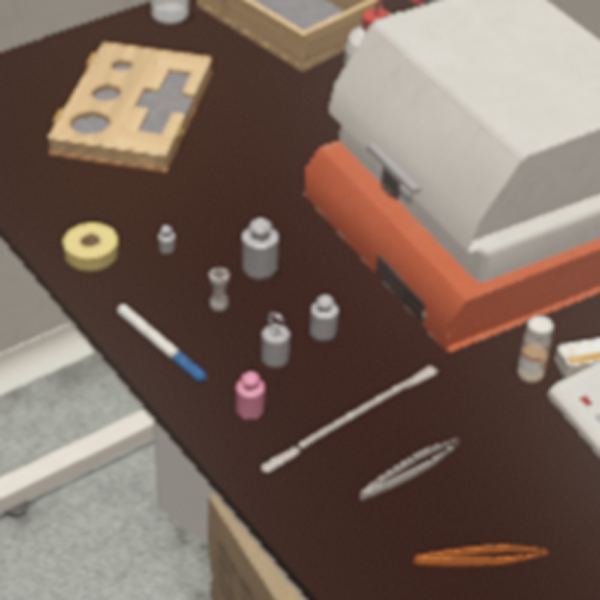

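View pics/side0.png

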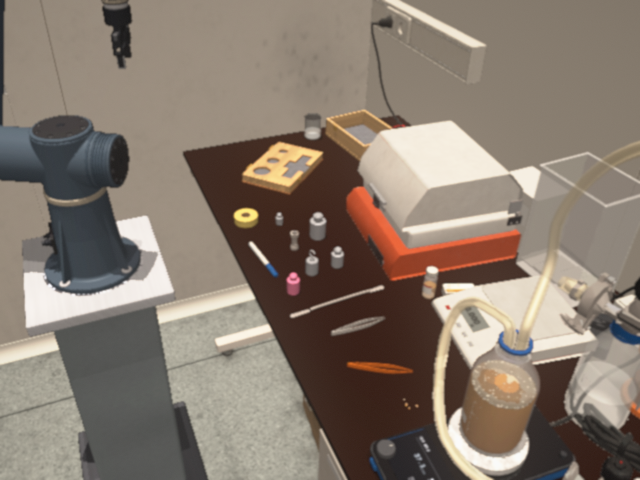

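The scene crop shows these, in full-image pixels:
- Grey knobbed weights: large (327,212), medium (352,242), small (287,210).
- Pink look-alike (322,277), hooked weight (331,257), ferrule (310,230).
- Steel tweezers (386,303), orange look-alike (424,339), spatula (353,289).
- Case (275,152), with its sockets toward the robot.

The wrist camera comes next, for accuracy.

```bash
cat >> h.py <<'E'
from scipy.spatial.transform import Rotation as Ro
def down(a):
    "tool down, fingers closing along world direction angle a; half-turn choice by ik"
    y=np.array([np.cos(a),np.sin(a),0]);z=np.array([0,0,-1.]);x=np.cross(y,z)
    return Ro.from_matrix(np.c_[x,y,z]).as_rotvec()
def best(p,a):
    q0=robot.observe()["joint_pos"]; o=[]
    for b in (a,a+np.pi):
        q=robot.ik(p,down(b))
        if q is not None: o.append((np.abs(np.array(q)-q0).max()+ .3*abs(q[5]),b))
    return min(o)[1] if o else None
E
python3 - <<'E'
from h import *
for i,p in enumerate([(.45,.2,.36),(.45,-.1,.36),(.43,-.36,.36)]):
    b=best(p,np.pi/2 ); robot.move_to(p,down(b))
    c=robot.capture("wrist"); cv2.imwrite(f"pics/w{i}.png",c["color"])
    print(i,b,-np.array(c["R"]).T@c["t"],np.array(c["R"])[2],robot.observe()["time_s"])
    for k in "weight_case weight_large weight_medium weight_small tweezers hooked_weight ferrule_sleeve spatula".split():
        for o in robot.outline_of(k,"wrist"):
            ys,xs=np.nonzero(o["pixels"]); u,v=o["position"]
            print(k,round(o["conf"],2),np.round(o["position"]),(xs.min(),ys.min(),xs.max(),ys.max()) if len(xs) else None,np.round(at_z(c,u,v,.02),3)[:2])
a=[cv2.resize(cv2.imread(f"pics/w{i}.png"),(400,300)) for i in range(3)]
cv2.imwrite("pics/w.png",np.vstack([np.hstack(a[:2]),np.hstack([a[2],a[2]*0])]))
E
```

```text
0 1.5707963267948966 [0.38143575 0.1999269  0.50249293] [ 2.72772876e-01  1.38228857e-04 -9.62078447e-01] 2.7167
weight_case 0.72 [355. 259.] (np.int64(261), np.int64(162), np.int64(447), np.int64(345)) [0.551 0.245]
weight_case 0.41 [ 82. 183.] (np.int64(66), np.int64(174), np.int64(98), np.int64(193)) [ 0.448 -0.114]
weight_large 0.79 [106. 238.] (np.int64(84), np.int64(219), np.int64(128), np.int64(254)) [ 0.524 -0.092]
weight_medium 0.96 [ 28. 232.] (np.int64(8), np.int64(221), np.int64(45), np.int64(245)) [ 0.514 -0.207]
weight_small 0.51 [168. 182.] (np.int64(157), np.int64(175), np.int64(174), np.int64(189)) [0.448 0.003]
hooked_weight 0.65 [ 17. 191.] (np.int64(0), np.int64(176), np.int64(35), np.int64(199)) [ 0.457 -0.212]
ferrule_sleeve 0.63 [ 83. 183.] (np.int64(67), np.int64(175), np.int64(97), np.int64(192)) [ 0.448 -0.113]
1 1.5707963267948966 [ 0.38167119 -0.09996835  0.50268822] [ 2.73397581e-01  4.28952059e-04 -9.61901023e-01] 4.3167
weight_case 0.75 [565. 254.] (np.int64(480), np.int64(163), np.int64(639), np.int64(341)) [0.547 0.237]
weight_large 0.83 [331. 237.] (
[... 1269 characters left out ...]
64(392), np.int64(139), np.int64(416), np.int64(161)) [ 0.388 -0.255]
weight_small 0.79 [585. 198.] (np.int64(573), np.int64(191), np.int64(595), np.int64(206)) [ 0.448 -0.007]
tweezers 0.71 [207. 194.] (np.int64(202), np.int64(166), np.int64(217), np.int64(207)) [ 0.444 -0.506]
tweezers 0.54 [282. 176.] (np.int64(282), np.int64(170), np.int64(285), np.int64(177)) [ 0.422 -0.408]
hooked_weight 0.92 [436. 203.] (np.int64(422), np.int64(187), np.int64(451), np.int64(212)) [ 0.457 -0.211]
ferrule_sleeve 0.93 [515. 195.] (np.int64(498), np.int64(188), np.int64(527), np.int64(209)) [ 0.445 -0.106]
spatula 0.8 [349. 196.] (np.int64(343), np.int64(124), np.int64(354), np.int64(283)) [ 0.447 -0.324]
```

View pics/w.png

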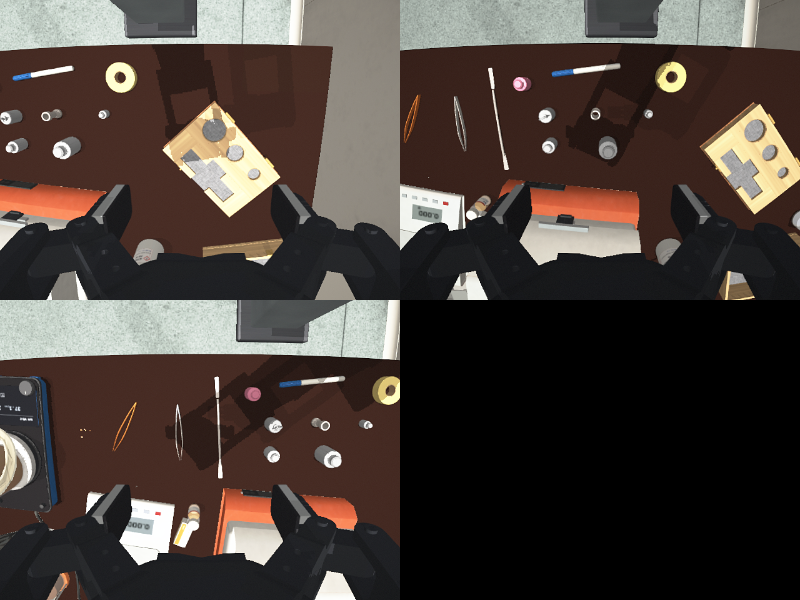

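Wrist views agree with the scene and identify the same pieces: steel tweezers at (94,191) in w1, orange pair at (22,181), pink weight at (194,133). The case is rotated, with its large socket toward the robot. Next I fit models to the outlines.

```bash
cat >> h.py <<'E'
from scipy.optimize import minimize
def circ(r,z): a=np.linspace(0,2*np.pi,40,endpoint=False); return np.c_[r*np.cos(a),r*np.sin(a),0*a+z]
def box(a,b,h): return np.array([[x,y,z] for x in(-a/2,a/2) for y in(-b/2,b/2) for z in(0,h)])
def wt(R,hb,r,h): return [np.vstack([circ(R,0),circ(R,hb)]),np.vstack([circ(r,hb+.3*(h-hb)),circ(r,h)])]
SH=dict(weight_large=wt(.019,.047,.0115,.064),weight_medium=wt(.0135,.035,.0085,.048),weight_small=wt(.0085,.021,.0058,.031),
 weight_case=[box(.145,.215,.026)],tweezers=[np.array([[-.007,0,.004],[.007,0,.004],[0,.061,.004],[0,-.061,.004]])])
S=4
def fit(c,name,mask,p0):
    ys,xs=np.nonzero(mask); m=12; x0,y0=xs.min()-m,ys.min()-m; w,h=xs.max()-x0+m,ys.max()-y0+m
    M=cv2.resize(mask[max(y0,0):y0+h,max(x0,0):x0+w].astype(np.uint8),None,fx=S,fy=S,interpolation=cv2.INTER_NEAREST)>0
    x0,y0=max(x0,0),max(y0,0)
    def cost(p):
        th=p[2] if len(p)>2 else 0; R=Ro.from_euler('z',th).as_matrix(); I=np.zeros(M.shape,np.uint8)
        for P in SH[name]:
            q=np.array([proj(c,R@X+[p[0],p[1],0]) for X in P]); q=(q-[x0,y0]+.5)*S-.5
            cv2.fillConvexPoly(I,cv2.convexHull(np.round(q*16).astype(np.int32)),1,shift=4)
        return 1-(M&(I>0)).sum()/(M|(I>0)).sum()
    p0=np.array(p0,float); st=np.vstack([p0]+[p0+np.eye(len(p0))[i]*(.01 if i<2 else .15) for i in range(len(p0))])
    r=minimize(cost,p0,method="Nelder-Mead",options=dict(initial_simplex=st,xatol=1e-4,fatol=1e-4,maxiter=120))
    return r.x,1-r.fun
E
python3 - <<'E'
from h import *
N=[("weight_large",(.523,-.087)),("weight_medium",(.514,-.209)),("weight_small",(.448,-.004)),("tweezers",(.459,-.399,.1)),("weight_case",(.55,.243,2.4)),("spatula",(.45,-.32))]
for p in [(.45,-.38,.36),(.45,-.15,.33),(.43,.2,.36)]:
    robot.move_to(p,down(np.pi/2)); c=robot.capture("wrist"); cv2.imwrite(f"pics/v{p[1]}.png",c["color"])
    for k,g in N:
        for o in robot.outline_of(k,"wrist"):
            u,v=o["position"]; ys,xs=np.nonzero(o["pixels"])
            X=at_z(c,u,v,.02)[:2]
            if o["conf"]<.4 or np.hypot(*(X-g[:2]))>.03 or xs.min()<3 or xs.max()>636: continue
            if k=="spatula": 
                i,j=ys.argmin(),ys.argmax(); print(k,at_z(c,xs[i],ys[i],0),at_z(c,xs[j],ys[j],0));continue
            if k=="tweezers":
                r=cv2.minAreaRect(np.array([at_z(c,a,b,.005)[:2]*1000 for a,b in zip(xs,ys)],np.float32)); print("rect",r)
            x,i=fit(c,k,o["pixels"],g); print(p[1],k,round(o["conf"],2),np.round(x,4),round(i,3))
            if k=="weight_case": np.save("case.npy",x)
E
```

```text
-0.38 weight_large 0.85 [ 0.5188 -0.087 ] 0.898
-0.38 weight_medium 0.75 [ 0.515 -0.208] 0.91
-0.38 weight_small 0.52 [ 0.4494 -0.0033] 0.818
rect ((458.62127685546875, -406.5059509277344), (14.61617660522461, 83.14582824707031), 89.44519805908203)
-0.38 tweezers 0.63 [ 0.4794 -0.4132 -0.5703] 0.111
spatula [ 0.3573539  -0.32785726  0.        ] [ 0.57799244 -0.31745693  0.        ]
-0.15 weight_large 0.87 [ 0.5175 -0.0862] 0.948
-0.15 weight_medium 0.77 [ 0.515  -0.2083] 0.928
-0.15 weight_small 0.67 [ 0.4494 -0.0026] 0.767
rect ((468.2811279296875, -407.0271911621094), (112.60924530029297, 20.79485511779785), 0.2280791848897934)
-0.15 tweezers 0.67 [ 0.4489 -0.4095  0.2829] 0.131
spatula [ 0.35543548 -0.32850561  0.        ] [ 0.57664273 -0.31901346  0.        ]
0.2 weight_large 0.8 [ 0.5173 -0.085 ] 0.933
0.2 weight_medium 0.82 [ 0.5154 -0.2078] 0.907
0.2 weight_small 0.48 [ 0.4495 -0.0033] 0.87
0.2 weight_case 0.93 [0.5521 0.2456 2.312 ] 0.97
```

```bash
python3 - <<'E'
from h import *
robot.move_to((.46,.21,.33),down(np.pi/2))
c=robot.capture("wrist"); x=np.load("case.npy")
o=[o for o in robot.outline_of("weight_case","wrist") if o["conf"]>.5][0]
x,i=fit(c,"weight_case",o["pixels"],x); print(x,i); np.save("case.npy",x)
im=c["color"].copy(); R=Ro.from_euler('z',x[2]).as_matrix()
def dr(P,col): cv2.polylines(im,[np.round([proj(c,R@np.array(q)+[x[0],x[1],0]) for q in P]).astype(int)],True,col,1)
for r,y,col in((.0245,.066,(0,0,255)),(.0185,0,(0,160,0)),(.0135,-.064,(255,0,0))): dr(circ(r,.026)+[.0345,y,0],col)
dr([[-.0425+a*.016,b*.07,.026] for a,b in((-1,-1),(1,-1),(1,1),(-1,1))],(255,0,255))
cv2.imwrite("pics/case.png",cv2.resize(im[100:400,180:580],(800,600)))
robot.move_to((.46,-.40,.25),down(np.pi/2))
c=robot.capture("wrist"); 
cv2.imwrite("pics/tw.png",c["color"])
for o in robot.outline_of("tweezers","wrist"):
    ys,xs=np.nonzero(o["pixels"])
    print(o["conf"],o["position"],cv2.minAreaRect(np.array([at_z(c,a,b,.005)[:2]*1000 for a,b in zip(xs,ys)],np.float32)))
E
```

```text
[0.55239846 0.24617255 2.31085702] 0.9668140833377548
0.68 [210.9, 163.9] ((452.2281799316406, -518.5346069335938), (14.566027641296387, 102.98473358154297), 60.016357421875)
0.62 [307.8, 210.9] ((447.36456298828125, -411.2607727050781), (1.5699807405471802, 65.7023696899414), 85.92242431640625)
```

View pics/case.png

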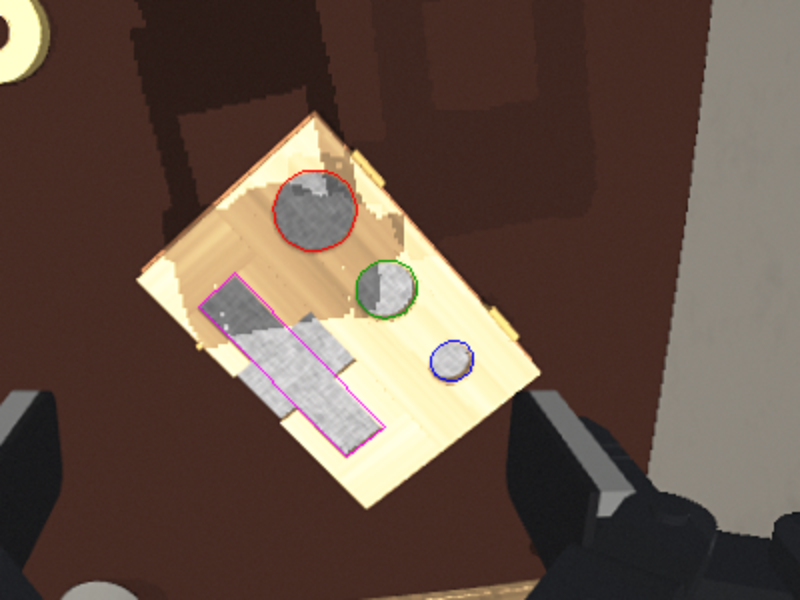

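View pics/tw.png

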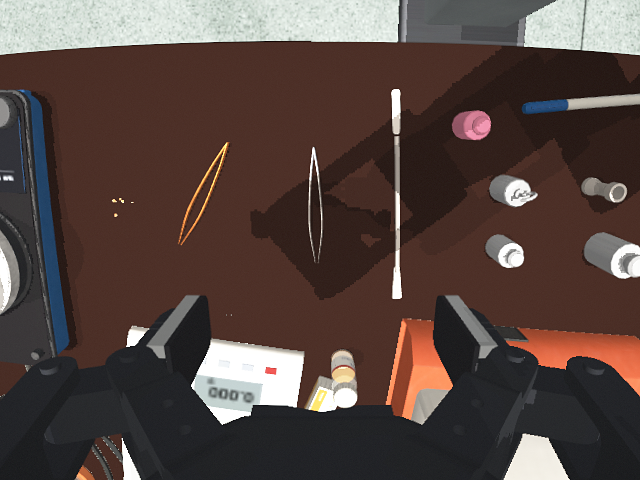

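```bash
cat >> h.py <<'E'
H=.30
CX=np.load("case.npy"); CR=Ro.from_euler('z',CX[2]).as_matrix()
def cw(x,y): return CX[:2]+(CR@[x,y,0])[:2]
def st(m=""): 
    s=robot.observe(); print(m,round(s["time_s"],1),np.round(s["eef_pos"],4),"w",round(s["width"]*85,1),"g",round(s["grip_force"],1),"F",np.round(s["wrist_force"],1),flush=True); return s
def pick(xy,z,a,eff):
    robot.open(); robot.move_to((*xy,H),down(a)); robot.movel((*xy,z+.04),speed=.2); robot.movel((*xy,z),speed=.06)
    st("down"); robot.clamp(eff); st("shut"); robot.movel((*xy,z+.03),speed=.06); st("lift"); robot.movel((*xy,H),speed=.2); st("up")
def place(xy,z,a):
    robot.move_to((*xy,H),down(a)); robot.movel((*xy,z+.03),speed=.2); robot.movel((*xy,z),speed=.04)
    st("placed"); robot.open(); st("open"); robot.movel((*xy,z+.08),speed=.1); robot.movel((*xy,H),speed=.25)
A=CX[2]
E
python3 - <<'E'
from h import *
c={}
print([cw(.0345,y) for y in(.066,0,-.064)],cw(-.0425,0))
for y,z in((.066,.034),(0,.029),(-.064,.029)): print(robot.ik((*cw(.0345,y),z),down(A)))
print(robot.ik((*cw(-.0425,0),.026),down(A)))
pick((.5179,-.086),.018,np.pi/2,70)
place(cw(.0345,.066),.018+.0165,A)
c=robot.capture("wrist"); cv2.imwrite("pics/pl.png",c["color"]); st()
E
```

```text
[array([0.48039776, 0.22714234]), array([0.52913398, 0.2716483 ]), array([0.57639335, 0.3148056 ])] [0.58105761 0.21478937]
[ 2.31233589e-01  7.19088327e-01  1.80866540e+00 -4.44089210e-16
  6.13838931e-01 -2.07962343e+00]
[ 2.86575506e-01  7.73441781e-01  1.64527316e+00 -4.44089210e-16
  7.22877708e-01 -2.02428152e+00]
[ 3.30066701e-01  8.26480548e-01  1.47716925e+00 -4.44089210e-16
  8.37942859e-01 -1.98079032e+00]
[ 1.73920361e-01  7.98269030e-01  1.57996213e+00 -4.44089210e-16
  7.63361490e-01 -2.13693666e+00]
down 16.0 [ 0.518  -0.086   0.0179] w 84.8 g 0.0 F [0.2 0.7 0.4]
shut 16.6 [ 0.5181 -0.0858  0.0187] w 35.7 g 69.7 F [-0.3  1.7  6. ]
lift 17.2 [ 0.5179 -0.0861  0.0482] w 35.6 g 70.3 F [-0.6 -0.6 -5.5]
up 18.6 [ 0.5169 -0.0856  0.2987] w 35.8 g 70.3 F [-0.3 -1.  -4.6]
placed 22.0 [0.4799 0.227  0.0347] w 35.6 g 71.1 F [-2.7 -0.   1. ]
open 22.6 [0.4805 0.2272 0.0345] w 84.8 g 0.0 F [ 0.4  0.4 -0.6]
 24.5 [0.4791 0.2268 0.298 ] w 84.9 g 0.0 F [ 0.1 -0.   0.4]
```

View pics/pl.png

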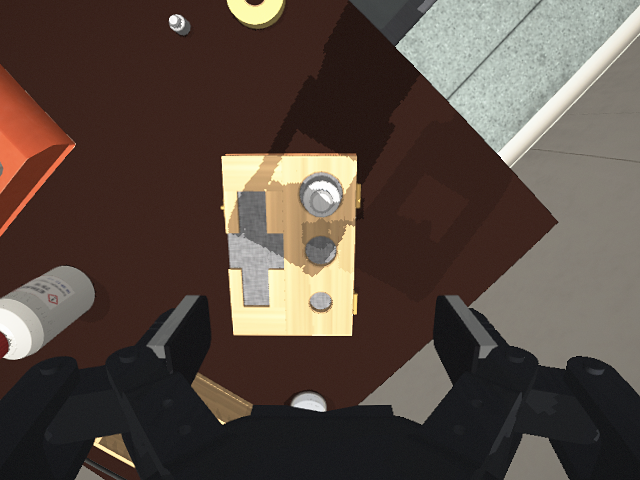

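The large weight stands upright in its socket at (320,195). Next are the medium and small weights.

```bash
python3 - <<'E'
from h import *
pick((.5152,-.208),.016,np.pi/2,50)
if robot.observe()["width"]*85>20: place(cw(.0345,0),.016+.0165,A)
pick((.4494,-.003),.0125,np.pi/2,35)
if robot.observe()["width"]*85>10: place(cw(.0345,-.064),.0125+.0165,A)
c=robot.capture("wrist"); cv2.imwrite("pics/pl2.png",c["color"])
robot.move_to((.455,-.36,.25),down(np.pi/2)); c=robot.capture("wrist"); cv2.imwrite("pics/tw2.png",c["color"])
for o in robot.outline_of("tweezers","wrist"):
    ys,xs=np.nonzero(o["pixels"])
    print(o["conf"],o["position"],(xs.min(),ys.min(),xs.max(),ys.max()))
a=cv2.imread("pics/pl2.png")[100:340,150:470]; b=c["color"][120:300,150:390]
cv2.imwrite("pics/mix.png",np.hstack([cv2.resize(a,(400,300)),cv2.resize(b,(400,300))]))
cv2.imwrite("pics/twc.png",cv2.resize(b,(800,600),interpolation=cv2.INTER_CUBIC))
for z in (.004,): print([at_z(c,150+u,120+v,z)[:2] for u,v in((0,0),(240,0),(0,180),(240,180))])
E
```

```text
down 28.5 [ 0.5153 -0.2081  0.0159] w 85.1 g 0.0 F [-0.3  0.7 -0.1]
shut 29.1 [ 0.5153 -0.208   0.0165] w 24.8 g 49.1 F [-0.6  0.8  3.8]
lift 29.7 [ 0.5152 -0.208   0.0462] w 24.9 g 49.2 F [-0.4  0.7 -2.3]
up 31.1 [ 0.5144 -0.2075  0.2987] w 24.7 g 49.2 F [ 0.1  0.6 -2.2]
placed 35.1 [0.5286 0.2715 0.0325] w 24.8 g 49.6 F [-2.9 -1.1  1.9]
open 35.7 [0.5292 0.2717 0.0325] w 85.1 g 0.0 F [ 0.2 -0.2  0.7]
down 41.1 [ 0.4494 -0.003   0.0124] w 85.1 g 0.0 F [0.5 0.4 0.3]
shut 41.8 [ 0.4495 -0.003   0.0127] w 14.7 g 34.1 F [-0.  -0.6  3.4]
lift 42.4 [ 0.4495 -0.003   0.0428] w 14.6 g 34.1 F [ 0.2 -0.5  0.3]
up 43.8 [ 0.4486 -0.0028  0.299 ] w 14.5 g 34.1 F [-0.5 -0.6 -1.5]
placed 47.4 [0.576  0.3147 0.0288] w 14.4 g 34.2 F [-1.   0.1 -0.1]
open 48.1 [0.5764 0.3148 0.029 ] w 84.8 g 0.0 F [-0.4 -0.1 -0.5]
0.84 [268.4, 202.1] (np.int64(270), np.int64(153), np.int64(284), np.int64(265))
[array([ 0.37875463, -0.53144179]), array([ 0.38018831, -0.29265347]), array([ 0.57507266, -0.55493289]), array([ 0.57360781, -0.28329372])]
```

View pics/mix.png

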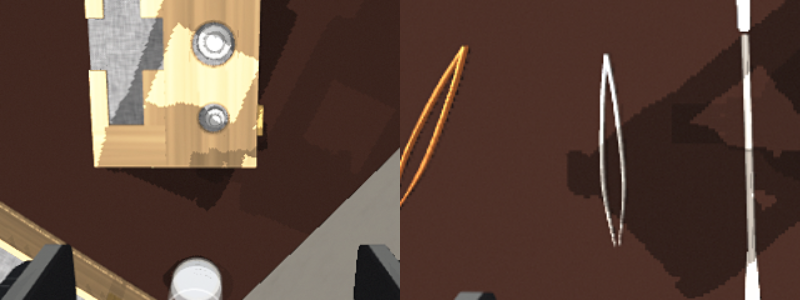

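View pics/twc.png

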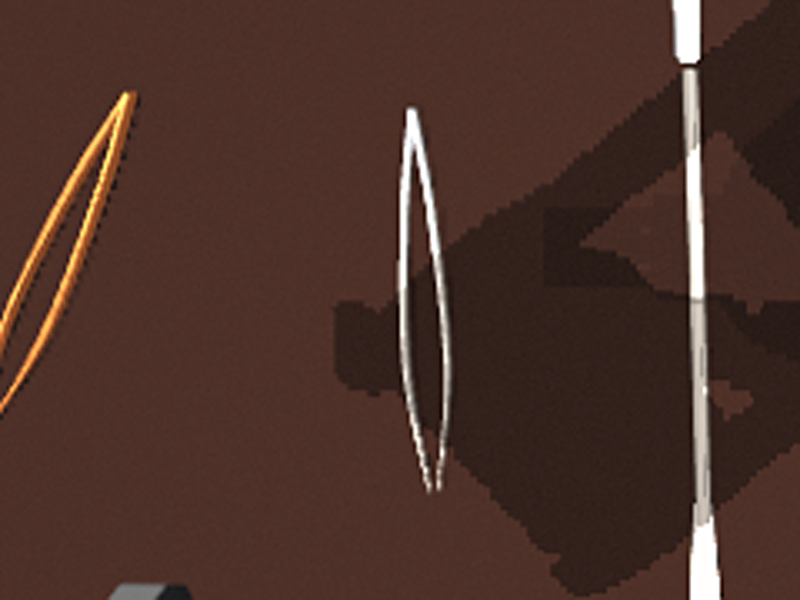

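Medium stands in its socket at (213,42) and small at (213,118) in the left half of the composite, both upright and centred. In the enlarged crop the steel tweezers are the silver pair, with ends at (411,108) and (435,490). The orange pair at the left and the spatula at x≈695 are not meant.

```bash
python3 - <<'E'
from h import *
c=robot.capture("wrist")
e=[at_z(c,150+.3*u,120+.3*v,.0045)[:2] for u,v in((411,108),(435,490))]; d=e[1]-e[0]; m=(e[0]+e[1])/2
a=np.arctan2(d[1],d[0])+np.pi/2; print(e,np.hypot(*d),m,a)
assert .11<np.hypot(*d)<.133
pick(m,.0035,a,20)
robot.move_to((*m,H),down(a)); c=robot.capture("wrist"); cv2.imwrite("pics/held.png",c["color"][60:,:]);st()
E
```

```text
[array([ 0.41187486, -0.40842202]), array([ 0.53400498, -0.40454415])] 0.12219167433215514 [ 0.47293992 -0.40648309] 1.6025376080805966
down 55.4 [ 0.473  -0.4066  0.0034] w 84.9 g 0.0 F [-0.3 -0.1  0.2]
shut 56.1 [ 0.473  -0.4065  0.0037] w 12.5 g 20.7 F [-0.4  0.3  1.8]
lift 56.7 [ 0.473  -0.4065  0.0338] w 12.7 g 20.5 F [ 0.1  0.1 -0.1]
up 58.2 [ 0.4724 -0.4059  0.2986] w 12.6 g 20.5 F [ 0.2  0.6 -0.6]
 58.5 [ 0.4728 -0.4064  0.2993] w 12.8 g 20.5 F [-0.2 -0.2 -0.8]
```

View pics/held.png

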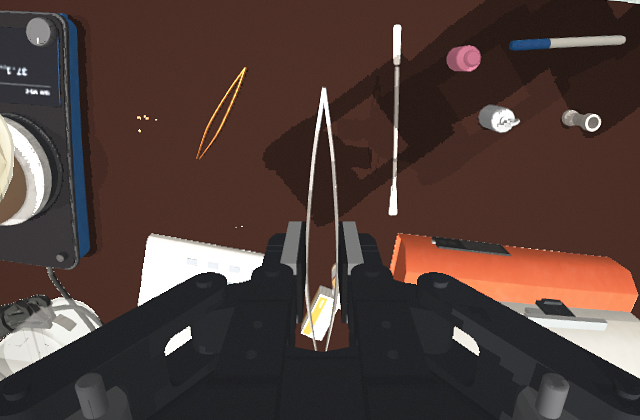

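The tweezers are held at the middle: the measured length was 122.2 mm, and they span (323,88)–(322,350) in the picture. Now I place them.

```bash
python3 - <<'E'
from h import *
place(cw(-.0445,0),.0253,A)
robot.move_to((.44,.17,.34),down(A))
c=robot.capture("wrist"); st()
X=c["color"]; cv2.imwrite("pics/fin.png",cv2.resize(X[100:400,180:580],(800,600)))
s=robot.capture("scene")
for k,g in(("weight_large",cw(.0345,.066)),("weight_medium",cw(.0345,0)),("weight_small",cw(.0345,-.064))):
    for o in robot.outline_of(k,"wrist")[:2]: print(k,o["conf"],np.round(at_z(c,*o["position"],.05)[:2]-g,3))
E
```

```text
placed 63.0 [0.5826 0.2134 0.0253] w 12.3 g 20.5 F [ 0.7 -1.2  0.8]
open 63.7 [0.5824 0.2133 0.0253] w 84.9 g 0.0 F [-0.2  1.   0.8]
 66.3 [0.4413 0.1701 0.3394] w 85.0 g 0.0 F [-0.2  0.4  0.4]
weight_large 0.68 [ 0.    -0.001]
weight_medium 0.82 [-0.005 -0.009]
weight_small 0.61 [-0.009 -0.006]
```

View pics/fin.png

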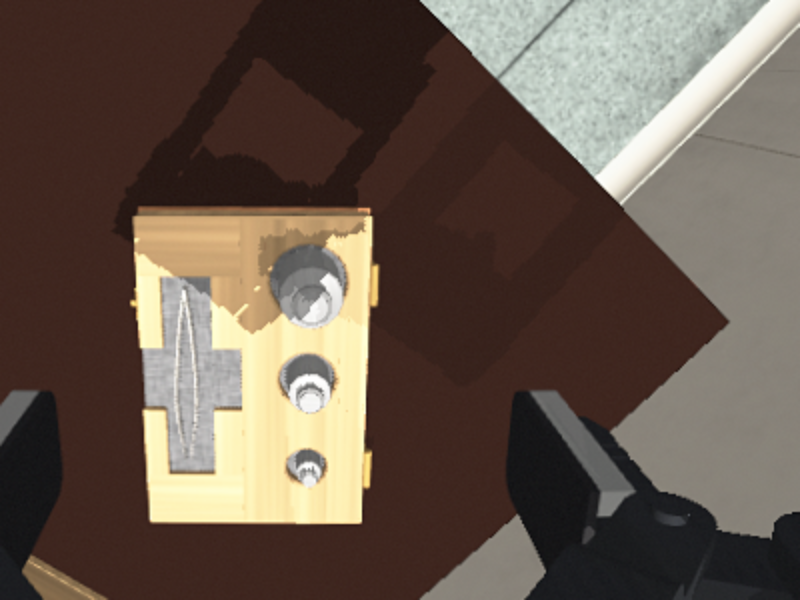

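All three weights stand in their sockets, at (310,288), (308,385) and (307,467). The tweezers lie in the groove along (187,290)–(188,455).

```bash
python3 - <<'E'
from h import *
robot.wait(.5); print(robot.finish_job())
E
```

```text
the job is handed in; nothing more can be done
None
```

I put the three check weights upright in their sockets and the tweezers flat in the groove, left the other items alone, and handed the job in at about 67 s; the verdict was not shown.

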